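# Slide the loaded dish tray over the drainer's sprung flap and up to the plate rack

### The job

Slide the mint dish tray, with the two bowls and the glass tumbler standing in it, along the worktop into the steel drainer, over the sprung drip flap and on until it rests lightly against the rubber buffers of the plate rack. Push it through in one go, without lifting or backing off, so that the flap does not swing back up before the tray is right past it, then let go with the flap standing up behind the tray. Do not ram the drainer or the rack, spill the crockery, or disturb the other things on the worktop.

Things in the scene. Friction and masses are not known exactly. Their poses are not given: they have to be found in the camera images.
- tray_grip (a point): Middle of the mint dish tray's grip tab: an upright plate at the middle of its tail, 10 mm thick along the tray, 90 mm wide, top 70 mm above the worktop; this point is 55 mm up. Axes are the tray's: x from tail to nose (the way it is pushed), y left, z up. About 75 mm of free tray floor lies ahead of the tab. Loaded, the tray weighs 0.6 to 1 kg and drags with 3 to 7 N.
- tray_nose (a point): Middle of the outer face of the tray's nose wall, 30 mm above the worktop, 255 mm ahead of the grip point; axes as there. The tray is 260 mm long, 190 mm wide, walls 42 mm high, floor 13 mm up; it slides on two runners 10 mm high, 70 mm left and right of its middle line; the underside of the nose is turned up.
- tray_tail (a point): Middle of the outer face of the tray's tail wall, 26 mm above the worktop, 5 mm behind the grip point; axes as there.
- drainer: Steel drainer, fixed, flush with the worktop (no step), 530 mm long. Origin: middle of its open end, on the flap's hinge line, at worktop level; x runs into it towards the plate rack, y left, z up. Side upstands 30 mm high, 204 mm apart (7 mm to spare each side of the tray), flared to about 222 mm at the open end, starting 35 mm before the hinge line.
- flap (a joint): Sprung steel drip flap across the drainer's open end, hinged at worktop level on the drainer's origin, 35 mm high, notched for the tray's runners. 0 rad = up, leaning towards the rack; grows as it folds down towards the rack, about 0.9 under the tray. Gives way at 2 to 5 N, never folds the other way, springs up once the tray's tail is 34 mm past the hinge line.
- rack_rails: Two 58 mm high rails along the drainer's sides and the plate rack hung on them; origin and axes as the drainer's. The rack's place along the rails is NOT measured: its two rubber buffers (18 mm across, 32 mm up, 55 mm either side) meet the tray's nose 300 to 380 mm past the hinge line, tail then 40 to 120 mm past it. They give 2.5 N per mm for 5 mm, then stop hard.
- bowl_big_rim (a point): Centre of the rim of the larger white bowl (110 mm across, 50 mm high), standing in the front part of the tray; z is the bowl's axis.
- bowl_small_rim (a point): Centre of the rim of the smaller white bowl (82 mm across, 42 mm high), stacked in the larger one; z is its axis.
- tumbler_rim (a point): Centre of the rim of the glass tumbler (68 mm across, 90 mm high) in the tray beside the bowls, its rim 103 mm above the worktop; z is its axis.
- soap_bottle: Clear washing-up liquid bottle, 60 mm across, 200 mm high, on the worktop beyond the tray; origin under its middle. Leave alone.
- mug: Blue mug, 80 mm across, 92 mm high, on the worktop beyond the gap between tray and drainer; origin under its middle. Leave alone.
- ladle: Steel ladle lying beyond the drainer, about 300 mm long; origin under its 88 mm bowl. Leave alone.
- egg_cup: White egg cup, 48 mm across, 62 mm high, on the worktop beyond the drainer's open end; origin under its middle. Leave alone.
Mind the look-alikes: they are no part of the job. Leave any turquoise or yellow look-alike of the part that bears bowl_small_rim alone.

How it is judged:
On the way, in this order (a step that is already met when the one before it is completed fails the run):
1. the tray is part-way in, with the flap folded down under it (value of joint flap above 0.7 rad and x of tray_nose in the frame of drainer above 0.08 m and x of tray_tail in the frame of drainer below 0 m), for 0.1 s.
2. the tray is past the flap and pressed lightly on the plate rack's buffers (x of tray_tail in the frame of drainer above 0.034 m and contact force between tray and rack_rails above 1.5 N), for 0.3 s.
At the end, for the whole second after the job is handed in: The tray stands in the drainer, in line (0.1 rad, 15 mm), touching the rack's buffers, its tail 34 mm or more past the flap's hinge; the flap stands up behind it (within 0.15 rad); bowls and tumbler stand upright in the tray; the robot has let go (x of tray_tail in the frame of drainer above 0.034 m and y of tray_tail in the frame of drainer between -0.015 and 0.015 m and z of tray_tail in the frame of drainer below 0.032 m and angle between the x axis of tray_grip and the x axis of drainer, either way round below 0.1 rad and value of joint flap below 0.15 rad and angle between each of bowl_big_rim, bowl_small_rim, tumbler_rim's own z axis and vertical below 0.2 rad and horizontal distance between each of bowl_big_rim, bowl_small_rim, tumbler_rim and tray_nose below 0.2 m and contact force between tray and rack_rails above 0.1 N).
It fails at once if the flap swings back up while the tray is only part-way over it ((x of tray_nose in the frame of drainer above 0.055 m and x of tray_tail in the frame of drainer below 0.022 m and value of joint flap below 0.6 rad) or (x of tray_nose in the frame of drainer between 0.03 and 0.055 m and value of joint flap below 0.75 rad and velocity of joint flap below -1 rad/s)).
It fails at once if the tray is rammed against the plate rack (over 14 N) (contact force between tray and rack_rails above 14 N).
It fails at once if the tray is forced against the drainer's edges or flap (over 25 N) (contact force between tray and drainer above 25 N).
It fails at once if a bowl or the tumbler tips (angle between any of bowl_big_rim, bowl_small_rim, tumbler_rim's own z axis and vertical above 0.35 rad).
It fails at once if a bystander is disturbed (distance of any of soap_bottle, mug, ladle, egg_cup from where it was at the start of the episode above 0.03 m).
It also fails if it takes over 69 s, if anything falls off the work surface, if the arm or the gripper's body presses on something with over 40 N, if the wrist force passes 120 N, or if a joint passes its speed limit or range.

### The arm

A 6-joint arm with a two-finger parallel gripper is mounted at the origin on the work surface. World frame = base frame: x ahead of the robot, y to its left, z up, the work surface at z = 0. Lengths are in m, angles in rad, forces in N, time in s.
With the tool pointing down it reaches from about 0.325 to 0.775 m from the base axis. Payload 9.3 kg.
Tool frame: the origin (TCP) lies midway between the tips of the shut fingers; the grasp point (between the pads) lies 19 mm behind it; z points along the fingers, y is the line along which they close (so a half turn about z gives the same grasp; the last joint's range is limited). The gripper opens to 85 mm and grips with 20 to 120 N. Pads are 22 mm wide; open, the fingers measure 114 mm over their backs; the gripper's body (76 mm by 85 mm) begins 54 mm behind the grasp point. The pads swing forward as they close: fully open they stand 13 mm farther back than shut.
Start: joints at [1.185, 0.259, 0.021, 1.334, 0, 1.418], TCP at [0.127, 0.535, 0.231] pointing down, gripper open.
Joint ranges: [-3.04, 3.04], [-0.91, 1.82], [-1.04, 1.36], [-1.92, 1.95], [-1.52, 1.45], [-3.14, 3.14]. Speed limits (rad/s): [2.22, 2.22, 2.79, 3.14, 3.14, 3.14].

### API

Orientations are given as a unit quaternion [w, x, y, z].
In Python, from plant import state, grab_frame, camera_params, hand_in gives the robot as it stands.
- The arm moves only by the tool arm_command, never from a script. Its argument "series" is text: rows parted by semicolons, each of 4 numbers parted by spaces: the shift along the tool's x, y, z scaled (see below), then the turn about the tool's z scaled (see below). A call has 1 to 12 rows; each row is the pose to reach, as a shift and turn from the pose commanded when the call began, along the tool's axes at that moment; what a row does not reach only later rows make up. The controller multiplies each number of a shift by 0.2 m and each number of a turn by 60 degrees. A row lasts 1/8 s, in which the tool goes at most 62.5 mm and 10.7 degrees, less where a joint would pass 70% of its speed; a pose out of reach is approached as far as the arm can. A call with a number of a shift or a turn outside -1 to 1 is refused whole. A call with a gripper value outside its range is refused whole. "fingers" is the opening in per cent of the stroke, from 0 (shut) to 100 (fully open), set as the call begins (left out, the last holds). The fingers move at their own pace and stop on an object; "grip_force" is the grip in N (left out, the last holds). Time passes only in rows, so rows that repeat a pose let the fingers close. It gives the time, the measured TCP pose, the force, the opening and the grip force at its end, in the units of the state.
- state(): the state, without advancing time (a new reading comes with each control period).
- grab_frame(name): name is "scene" or "top"; returns (picture, depth): 480x640x3 uint8, blue, green, red; 480x640 float32, m along the optical axis (not along the pixel's ray), 0 where there is no reading.
- camera_params(name): a dict with "fov_y" (degrees; the focal length in pixels is half the picture's height over the tangent of half this angle, whatever the lens; pixels are square), "cx", "cy" (the principal point, pixels), "R" (3x3) and "t" (3): a world point X has camera coordinates R X + t. Camera axes: x right, y down, z forward; pixel columns grow to the right and rows downward; lengths in m; the calibration is good to about 2 mm. A picture is of the moment at which its call begins. camera_params takes no time and is no camera call.
- hand_in(): hands the job in; it is judged then, once.
The state is a dict: "time_s": time; "qpos": joint angles; "joint_vel": joint speeds; "effort": joint torques, N m; "tool_pos": TCP position; "eef_rot": TCP orientation; "ft_force": force on the tool from outside, world axes, zero at the start; "ft_torque": the same for the moment, N m; "width": finger opening in m; "finger_force": force on a finger pad.
Only numpy, scipy, OpenCV 4.12 (cv2) and the standard library are available. Lean on these libraries where they do the work, as an engineer would, in place of code of your own. Each camera call takes 0.05 s, during which the arm holds its last target. There are 200 camera calls.

## Working session

There is one attempt and no reset: what is moved stays moved. The work goes in short steps, Python scripts to look and compute and a tool call to move; the robot and the scene stay as the last step left them, time stands still between calls to the robot, and variables do not carry over. Pictures are saved under pics/ and viewed, at most 10 in all, crops included, and the job is handed in when it is done.

Besides the shell and the picture viewer there is one more tool, called after "Call:" as name(argument=value, ...) on one line, values as JSON. arm_command: Moves the arm, as the interface text tells. Its arguments: {"type":"object","properties":{"series":{"type":"string"},"fingers":{"type":"number"},"grip_force":{"type":"number"}},"required":["series"]}

```bash
mkdir -p pics; python3 - <<'E'
from plant import *
import cv2
s=state();print(s)
for n in("scene","top"):
    p,d=grab_frame(n);cv2.imwrite(f"pics/{n}0.png",p);c=camera_params(n);print(n,c)
E
```

```text
{'time_s': 0.0, 'qpos': array([ 1.18542254e+00,  2.59160447e-01,  2.07458953e-02,  1.33371844e+00,
       -4.74124284e-05,  1.41823182e+00]), 'joint_vel': array([ 1.25731295e-03,  4.95472454e-04, -1.28268669e-03,  6.10953725e-04,
        7.16605471e-05,  1.35647522e-04]), 'effort': array([-4.51086416e-04, -5.55640018e+01,  3.44528747e+01,  1.37168527e-02,
       -2.08241031e-04, -1.82842064e-05]), 'tool_pos': array([0.1267767 , 0.53488085, 0.23067718]), 'eef_rot': array([-1.54747674e-04,  1.16141896e-01,  9.93232406e-01, -6.50603678e-04]), 'ft_force': array([ 0.49474518, -0.17606197, -0.04841376]), 'ft_torque': array([-0.00264877, -0.00964378,  0.01621334]), 'finger_force': 0.0, 'width': 0.08508783152724808}
scene {'fov_y': 48.52241476573486, 'cx': 313.7889724172757, 'cy': 237.11326550314524, 'R': array([[-0.28533199,  0.95831023,  0.01507194],
       [ 0.8258324 ,  0.25380735, -0.50356992],
       [-0.48640158, -0.13123771, -0.863823  ]]), 't': array([ 0.31597736, -0.30738088,  1.34412047])}
top {'fov_y': 46.12626409117926, 'cx': 322.80588810467015, 'cy': 237.21385944164402, 'R': array([[ 0.00103569, -0.99976918,  0.02145948],
       [-0.99531166, -0.00310603, -0.09666977],
       [ 0.09671411, -0.02125875, -0.99508515]]), 't': array([-0.21451628,  0.51276177,  1.30214731])}
```

View pics/top0.png

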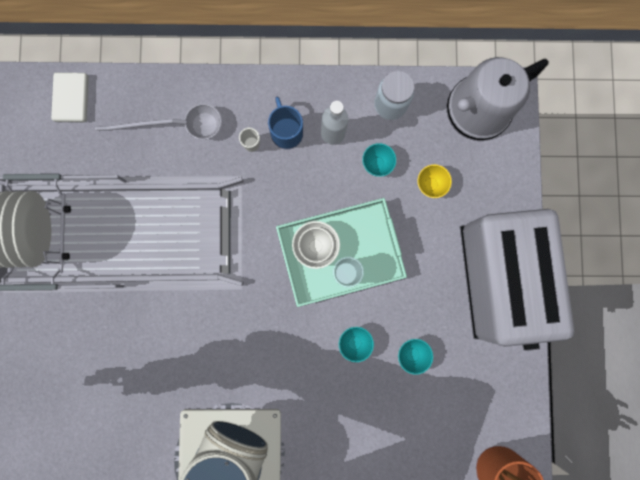

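View pics/scene0.png

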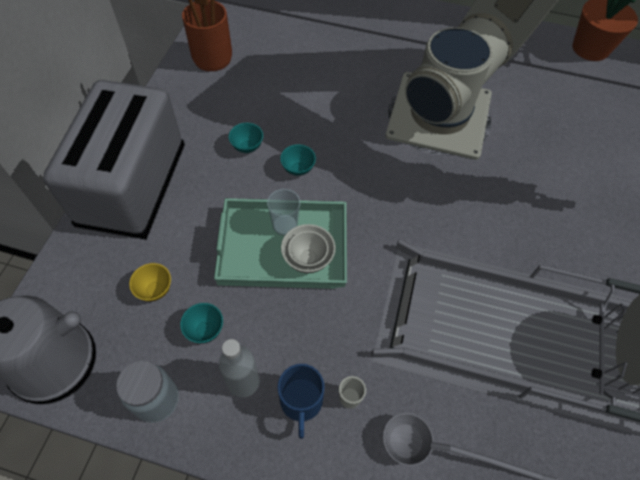

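Top view: the mint tray spans about (278..405, 200..305), with its nose towards the drainer on the left. The drainer's open end is at u≈228 and its sides at v≈180 and 285. The plate rack buffers are near u≈66, v≈209 and 256. Look-alike bowls lie around the tray.

```bash
cat > h.py <<'E'
from plant import *
import cv2, numpy as np
def K(n):
    c=camera_params(n);return 240/np.tan(np.radians(c["fov_y"])/2),c["cx"],c["cy"],c["R"],c["t"]
def ray(n,uv,z):
    f,cx,cy,R,t=K(n);uv=np.atleast_2d(np.asarray(uv,float))
    d=np.c_[(uv[:,0]-cx)/f,(uv[:,1]-cy)/f,np.ones(len(uv))]@R
    C=-R.T@t;return (C+d*((z-C[2])/d[:,2])[:,None])[:,:2]
def cloud(n,dep):
    f,cx,cy,R,t=K(n);v,u=np.mgrid[:480,:640]
    return (np.dstack([(u-cx)/f*dep,(v-cy)/f*dep,dep])-t)@R
def mint(p):
    h=cv2.cvtColor(p,cv2.COLOR_BGR2HSV)
    return cv2.inRange(h,(65,40,60),(85,140,255))
E
python3 - <<'E'
from h import *
for n in("top","scene"):
    p,d=grab_frame(n);X=cloud(n,d)
    m=mint(p);k,l,st,_=cv2.connectedComponentsWithStats(m);i=1+st[1:,4].argmax()
    print(n,st[i]);m=(l==i)
    h=cv2.cvtColor(p,cv2.COLOR_BGR2HSV);print(np.percentile(h[m],[5,50,95],axis=0))
    z=X[...,2]
    top=m&(z>.036)&(z<.047)
    r=cv2.minAreaRect(X[top][:,:2].astype(np.float32));print("rim",top.sum(),r,cv2.boxPoints(r))
    vu=np.argwhere(m);hull=cv2.convexHull(ray(n,vu[:,::-1],.042).astype(np.float32));r=cv2.minAreaRect(hull);print("hull",r)
    hi=m&(z>.055)&(z<.08);print("tab",hi.sum(),X[hi].mean(0),X[hi].min(0),X[hi].max(0))
    # worktop height check
    print("worktop z",np.median(z[(z>-.03)&(z<.012)]))
    np.save(f"X_{n}.npy",X.astype(np.float32));cv2.imwrite(f"pics/{n}1.png",p)
p=cv2.imread("pics/top1.png")
a=cv2.resize(p[160:320,0:280],None,fx=2.8,fy=2.8,interpolation=cv2.INTER_CUBIC)
cv2.imwrite("pics/c1.png",a)
b=cv2.resize(p[185:315,260:430],None,fx=4.5,fy=4.5,interpolation=cv2.INTER_CUBIC)
cv2.imwrite("pics/c2.png",b)
E
```

```text
top [ 276  198  131  109 6922]
[[ 78.  50. 151.]
 [ 80.  57. 199.]
 [ 81.  61. 226.]]
rim 764 ((0.4784392714500427, -0.2551244795322418), (0.19406826794147491, 0.2638346552848816), 15.094861030578613) [[ 0.35039955 -0.15302825]
 [ 0.4191068  -0.40775955]
 [ 0.606479   -0.3572207 ]
 [ 0.5377717  -0.10248941]]
hull ((0.47894087433815, -0.2565973699092865), (0.1943662017583847, 0.267111599445343), 15.08520221710205)
tab 201 [ 0.50986525 -0.37425087  0.06813103] [ 0.4668095  -0.38926237  0.05520993] [ 0.55406065 -0.35991398  0.07754895]
worktop z 0.0004770762916232245
scene [ 214  198  133   91 8304]
[[ 76.  56.  72.]
 [ 77.  69.  96.]
 [ 80.  73. 139.]]
rim 1086 ((0.4809313416481018, -0.2552340626716614), (0.19690638780593872, 0.2640717327594757), 15.120384216308594) [[ 0.35144532 -0.15345061]
 [ 0.4203279  -0.40838015]
 [ 0.61041737 -0.35701752]
 [ 0.5415348  -0.10208797]]
hull ((0.48613080382347107, -0.2555641531944275), (0.2090049684047699, 0.26892679929733276), 15.155134201049805)
tab 273 [ 0.50827564 -0.36036843  0.06819546] [ 0.40252306 -0.39052164  0.05508064] [ 0.55927131 -0.21754029  0.0784585 ]
worktop z 0.0011767399462147055
```

View pics/c1.png

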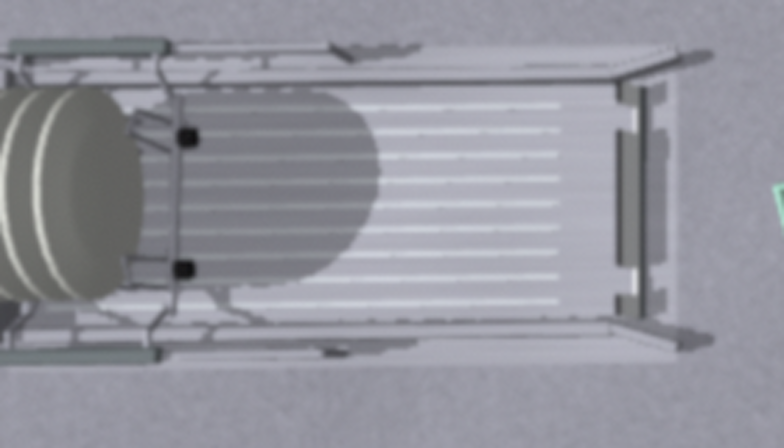

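View pics/c2.png

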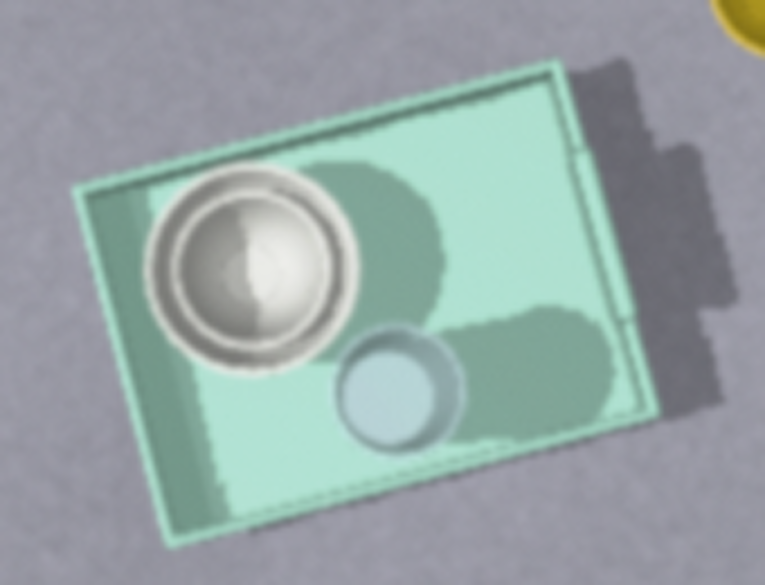

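Crop c1: the flap stands at crop u≈615–645 (folding leftwards) and the flared upstand tips are at u≈680, v≈52 and 345. The rubber buffers are at (187,138) and (184,269). Crop c2 shows the tab at the right wall, centre about (603,235), with the bowls in front-left and the tumbler at lower centre.

```bash
python3 - <<'E'
from h import *
def c(l): return ray("top",[[u/2.8,160+v/2.8] for u,v in l],Z)
Z=0;print("base lines, hinge right edge, sheet edge",c([(200,81),(610,81),(200,322),(610,322),(645,100),(645,310),(672,200)]).round(4))
Z=.03;print("flare tips z.03",c([(680,52),(680,345),(615,70),(612,322)]).round(4))
Z=.032;print("buffers",c([(197,138),(194,269)]).round(4))
for n in("top","scene"):
    P=np.load(f"X_{n}.npy").reshape(-1,3)
    q=P[(P[:,2]>.022)&(P[:,2]<.034)&(P[:,1]>.02)&(P[:,1]<.2)&(P[:,0]>.35)&(P[:,0]<.65)]
    for lo,hi in((.35,.45),(.55,.65)):
        s=q[(q[:,0]>lo)&(q[:,0]<hi)]
        for a in np.arange(.02,.2,.03):
            t=s[(s[:,1]>a)&(s[:,1]<a+.03)][:,0]
            if len(t):print(n,lo,round(a,2),len(t),np.percentile(t,[2,50,98]).round(4))
    f=P[(P[:,2]>.008)&(P[:,2]<.04)&(P[:,1]>-.06)&(P[:,1]<.08)&(P[:,0]>.44)&(P[:,0]<.56)]
    for a in np.arange(.008,.04,.004):
        t=f[(f[:,2]>a)&(f[:,2]<a+.004)]
        if len(t):print(n,"flap z",round(a,3),len(t),np.percentile(t[:,1],[5,50,95]).round(4),np.polyfit(t[:,0],t[:,1],1).round(3) if len(t)>20 else '')
E
```

```text
base lines, hinge right edge, sheet edge [[ 0.6306  0.3904]
 [ 0.6323  0.0398]
 [ 0.4241  0.3814]
 [ 0.4246  0.0359]
 [ 0.6159  0.0094]
 [ 0.4349  0.0064]
 [ 0.5292 -0.0151]]
flare tips z.03 [[ 0.652  -0.0237]
 [ 0.4048 -0.0274]
 [ 0.6362  0.0308]
 [ 0.4238  0.0293]]
buffers [[0.5765 0.3772]
 [0.467  0.3748]]
top 0.35 0.02 76 [0.4144 0.4214 0.447 ]
top 0.35 0.05 62 [0.4144 0.4191 0.4238]
top 0.35 0.08 59 [0.4143 0.419  0.4238]
top 0.35 0.11 74 [0.412  0.4189 0.4237]
top 0.35 0.14 65 [0.4119 0.4166 0.4236]
top 0.35 0.17 62 [0.4119 0.4165 0.4213]
top 0.55 0.02 128 [0.5525 0.6261 0.6413]
top 0.55 0.05 63 [0.629  0.6337 0.6388]
top 0.55 0.08 60 [0.6278 0.6333 0.6387]
top 0.55 0.11 61 [0.6277 0.6336 0.6389]
top 0.55 0.14 62 [0.6272 0.6332 0.6391]
top 0.55 0.17 69 [0.6264 0.6324 0.6384]
top flap z 0.008 88 [0.0037 0.0129 0.0416] [ 0.073 -0.022]
top flap z 0.012 47 [0.0117 0.0153 0.0188] [0.02  0.005]
top flap z 0.016 47 [0.0134 0.0173 0.0195] [0.02  0.007]
top flap z 0.02 48 [0.0158 0.0193 0.0222] [0.014 0.012]
top flap z 0.024 49 [0.0184 0.021  0.0241] [0.013 0.015]
top flap z 0.028 43 [0
[... 430 characters left out ...]
0.6356 0.646 ]
scene 0.55 0.05 110 [0.6324 0.6397 0.6447]
scene 0.55 0.08 111 [0.632  0.6391 0.6436]
scene 0.55 0.11 115 [0.6322 0.6389 0.6428]
scene 0.55 0.14 122 [0.6307 0.638  0.6427]
scene 0.55 0.17 118 [0.6298 0.6378 0.6421]
scene flap z 0.008 94 [0.008  0.0112 0.0143] [0.006 0.008]
scene flap z 0.012 69 [0.0094 0.0143 0.0165] [0.007 0.011]
scene flap z 0.016 41 [0.0142 0.0162 0.0178] [0.012 0.01 ]
scene flap z 0.02 43 [0.0164 0.0181 0.0199] [0.006 0.015]
scene flap z 0.024 57 [0.0179 0.0198 0.0222] [0.021 0.009]
scene flap z 0.028 47 [0.02   0.0216 0.0235] [0.017 0.013]
scene flap z 0.032 49 [0.0217 0.0236 0.0271] [0.012 0.018]
scene flap z 0.036 64 [0.0234 0.0255 0.0278] [0.02  0.015]
```

Call:
arm_command(series="-0.27 -0.17 -0.05 0; -0.54 -0.34 -0.1 0; -0.8 -0.5 -0.1 0; -0.8 -0.5 -0.1 0", fingers=100)

```text
time_s: 0.7
tool_pos: [0.2619, 0.3986, 0.2515]
eef_rot: [0.0, 0.119, 0.993, -0.0]
ft_force: [0.5, 0.0, -0.8]
width: 0.0853
finger_force: 0.0
```

```bash
python3 - <<'E'
from h import *
from plant import state
print(state()["tool_pos"],state()["time_s"])
P=np.load("X_top.npy").reshape(-1,3)
for x0 in np.arange(.25,.55,.05):
  print(round(x0,2),[round(float(P[(P[:,0]>x0)&(P[:,0]<x0+.05)&(P[:,1]>y0)&(P[:,1]<y0+.1)][:,2].max(initial=0)),3) for y0 in(0,.1,.2,.3,.4)])
E
```

```text
[0.26187598 0.39856059 0.25149308] 0.7
0.25 [0.01, 0.008, 0.009, 0.009, 0.009]
0.3 [0.009, 0.009, 0.01, 0.011, 0.008]
0.35 [0.009, 0.01, 0.068, 0.077, 0.076]
0.4 [0.041, 0.039, 0.05, 0.073, 0.155]
0.45 [0.041, 0.01, 0.011, 0.092, 0.192]
0.5 [0.04, 0.01, 0.01, 0.043, 0.196]
0.55 [0.042, 0.01, 0.01, 0.044, 0.189]
```

Call:
arm_command(series="-0.2 -0.26 0 0; -0.4 -0.52 0 0; -0.6 -0.78 0 0; -0.6 -0.78 0 0")

```text
time_s: 1.2
tool_pos: [0.3412, 0.2193, 0.2513]
eef_rot: [0.0, 0.118, 0.993, -0.0]
ft_force: [0.4, 0.9, 0.1]
width: 0.0853
finger_force: 0.0
```

Call:
arm_command(series="-0.16 -0.25 0 0; -0.33 -0.5 0 0; -0.49 -0.76 0 0; -0.49 -0.76 0 0")

```text
time_s: 1.7
tool_pos: [0.4018, 0.0485, 0.2509]
eef_rot: [-0.0, 0.119, 0.993, -0.0]
ft_force: [0.1, 0.6, 1.0]
width: 0.0855
finger_force: 0.0
```

Call:
arm_command(series="-0.12 -0.28 0 0; -0.24 -0.56 0 0; -0.35 -0.84 0 0; -0.35 -0.84 0 0")

```text
time_s: 2.2
tool_pos: [0.4309, -0.1303, 0.2506]
eef_rot: [-0.0, 0.118, 0.993, 0.0]
ft_force: [0.0, 0.0, 0.2]
width: 0.0854
finger_force: 0.0
```

Call:
arm_command(series="-0.16 -0.24 0 -0.1; -0.32 -0.48 0 -0.25; -0.48 -0.71 0 -0.4; -0.48 -0.71 0 -0.475; -0.48 -0.71 0 -0.475")

```text
time_s: 2.82
tool_pos: [0.4916, -0.287, 0.2507]
eef_rot: [-0.0, -0.133, 0.991, 0.001]
ft_force: [-0.3, 0.0, 0.7]
width: 0.0854
finger_force: 0.0
```

```bash
cat >> h.py <<'E'
def head():
    w,x,y,z=state()["eef_rot"];return np.arctan2(1-2*(x*x+z*z),2*(x*y-w*z))   # heading of tool y
def rows(pts):   # world xyz, heading deg of tool y -> command units
    p0=np.array(state()["tool_pos"]);h=head();X=np.array([np.cos(h+np.pi/2),np.sin(h+np.pi/2),0]);Y=np.array([np.cos(h),np.sin(h),0])
    for x,y,z,g in pts:
        d=np.array([x,y,z])-p0;print(np.round([d@X/.2,d@Y/.2,-d[2]/.2,-(g-np.degrees(h))/60],3))
E
python3 - <<'E'
from h import *
s=state();print(s["time_s"],s["tool_pos"],np.degrees(head()),s["qpos"],s["ft_force"])
a=np.array
C=a([.4797,-.2552]);g=np.radians(105.1);u=a([np.cos(g),np.sin(g)]);T=C-u*.125
print("tab",T)
rows([(T[0],T[1],.12,105.1),(T[0],T[1],.041,105.1)])
p,d=grab_frame("top");cv2.imwrite("pics/t2.png",p);
E
```

```text
2.825 [ 0.49159747 -0.28701602  0.250722  ] 105.23434431796126 [-6.76133607e-01  2.88431416e-01  1.12349305e-01  1.39612512e+00
  5.45887866e-04 -9.42023744e-01] [-0.30357052  0.01433595  0.7302117 ]
tab [ 0.51226306 -0.37588408]
[ 0.017 -0.456  0.654  0.002]
[ 0.017 -0.456  1.049  0.002]
```

Call:
arm_command(series="0.01 -0.2 0.2 0; 0.015 -0.46 0.4 0; 0.015 -0.46 0.65 0; 0.015 -0.46 0.65 0; 0.015 -0.46 0.65 0")

```text
time_s: 3.5
tool_pos: [0.5127, -0.3776, 0.1237]
eef_rot: [0.001, -0.132, 0.991, -0.001]
ft_force: [-0.1, -0.6, -0.3]
width: 0.0858
finger_force: 0.0
```

```bash
python3 - <<'E'
from h import *
s=state();print(s["time_s"],s["tool_pos"],np.degrees(head()),s["ft_force"])
rows([(.5123,-.3759,.041,105.1)])
p,d=grab_frame("scene");q,d=grab_frame("top")
cv2.imwrite("pics/t3.png",np.hstack([cv2.resize(p[150:330,170:370],None,fx=2,fy=2,interpolation=2),cv2.resize(q[170:350,270:470],None,fx=2,fy=2,interpolation=2)]))
E
```

```text
3.5 [ 0.5127099  -0.37763873  0.12368661] 105.20839333708477 [-0.09352946 -0.59692267 -0.32867633]
[-0.     0.009  0.413  0.002]
```

View pics/t3.png

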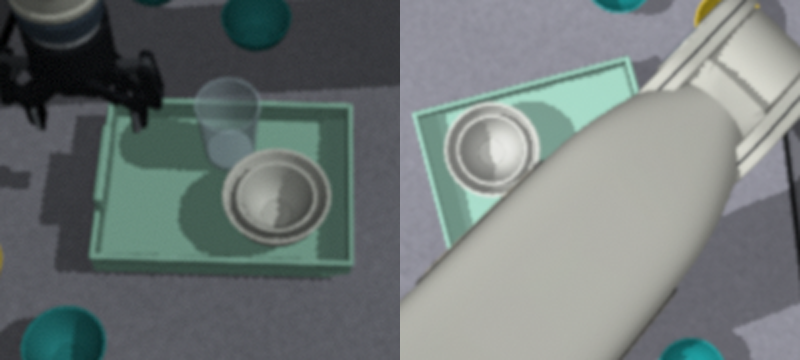

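Left half (scene camera): open fingers straddle the tail wall above the tab, with the front finger clear of the tumbler at (228,120). Descend and close.

Call:
arm_command(series="0 0.005 0.1 0; 0 0.01 0.2 0; 0 0.01 0.3 0; 0 0.01 0.36 0; 0 0.01 0.41 0; 0 0.01 0.41 0; 0 0.01 0.41 0")

```text
time_s: 4.47
tool_pos: [0.5115, -0.3769, 0.04]
eef_rot: [0.0, -0.132, 0.991, -0.0]
ft_force: [0.6, -0.5, 0.5]
width: 0.0856
finger_force: 0.0
```

Call:
arm_command(series="0 0 0 0; 0 0 0 0; 0 0 0 0; 0 0 0 0; 0 0 0 0; 0 0 0 0; 0 0 0 0; 0 0 0 0", fingers=0, grip_force=40)

```text
time_s: 5.48
tool_pos: [0.5113, -0.3767, 0.0394]
eef_rot: [0.0, -0.132, 0.991, -0.0]
ft_force: [0.2, -0.1, 3.7]
width: 0.0093
finger_force: 41.1
```

```bash
python3 - <<'E'
from h import *
s=state();print(s["time_s"],s["tool_pos"],np.degrees(head()),s["ft_force"],s["width"],s["finger_force"])
for n in("scene","top"):
    p,d=grab_frame(n);X=cloud(n,d);m=mint(p);z=X[...,2];k,l,st,_=cv2.connectedComponentsWithStats(m);m=l==1+st[1:,4].argmax()
    t=m&(z>.036)&(z<.047);r=cv2.minAreaRect(X[t][:,:2].astype(np.float32));print(n,r)
    cv2.imwrite(f"pics/g_{n}.png",p)
E
```

```text
5.475 [ 0.51127039 -0.37667085  0.03938648] 105.16227715365721 [ 0.17316912 -0.12868189  3.74992024] 0.009253055417380092 41.096447110176086
scene ((0.48201119899749756, -0.25583815574645996), (0.1953834742307663, 0.26326704025268555), 15.25069808959961)
top ((0.49404916167259216, -0.2514810562133789), (0.16219709813594818, 0.2632220685482025), 15.176189422607422)
```

Call:
arm_command(series="-0.008 0.011 0 0.01; -0.024 0.034 0 0.03; -0.043 0.06 0 0.053; -0.062 0.087 0 0.077; -0.081 0.114 0 0.1; -0.1 0.141 0 0.124; -0.119 0.168 0 0.148; -0.138 0.194 0 0.171; -0.157 0.221 0 0.195; -0.175 0.246 0 0.216; -0.186 0.262 0 0.23; -0.191 0.268 0 0.236", fingers=0, grip_force=90)

```text
time_s: 7.08
tool_pos: [0.5333, -0.3155, 0.0395]
eef_rot: [-0.001, -0.008, 1.0, -0.001]
ft_force: [-5.1, -5.6, 4.3]
width: 0.0084
finger_force: 88.5
```

```bash
python3 - <<'E'
from h import *
s=state();print(s["time_s"],s["tool_pos"],np.degrees(head()),s["ft_force"],s["width"],s["finger_force"])
for n in("scene","top"):
    p,d=grab_frame(n);X=cloud(n,d);m=mint(p);z=X[...,2];k,l,st,_=cv2.connectedComponentsWithStats(m);m=l==1+st[1:,4].argmax()
    t=m&(z>.036)&(z<.047);P=X[t][:,:2].astype(np.float32);r=cv2.minAreaRect(P);print(n,r,cv2.boxPoints(r).round(4).tolist(),st[1:,4].max())
    cv2.imwrite(f"pics/r_{n}.png",p)
p=cv2.imread("pics/r_scene.png");q=cv2.imread("pics/r_top.png")
cv2.imwrite("pics/r.png",np.vstack([cv2.resize(p[180:380,220:470],None,fx=1.6,fy=1.5),cv2.resize(q[140:340,170:420],None,fx=1.6,fy=1.5)]))
E
```

```text
7.075 [ 0.53333296 -0.31553072  0.03949243] 90.9669416930838 [-5.09850989 -5.56961173  4.34592036] 0.008365501939895156 88.46184389025439
scene ((0.5328103303909302, -0.19091688096523285), (0.1956537514925003, 0.2641308307647705), 1.807960033416748) [[0.4309000074863434, -0.06199999898672104], [0.4392000138759613, -0.32600000500679016], [0.6348000168800354, -0.3197999894618988], [0.6263999938964844, -0.055799998342990875]] 8225
top ((0.5305638313293457, -0.18192875385284424), (0.1927950382232666, 0.24785363674163818), 1.8740105628967285) [[0.4302000105381012, -0.06120000034570694], [0.4383000135421753, -0.30889999866485596], [0.6309999823570251, -0.3025999963283539], [0.6229000091552734, -0.05490000173449516]] 3248
```

View pics/r.png

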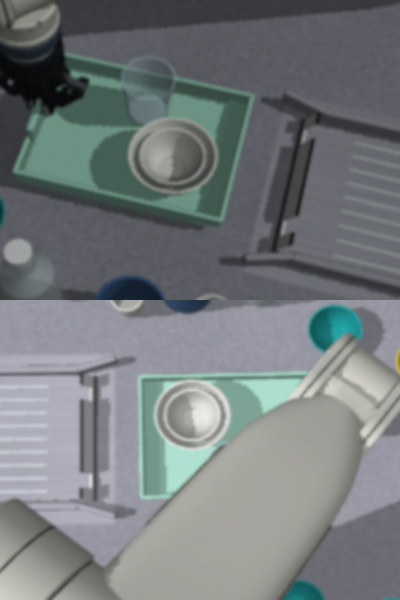

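The tray (bottom half, left edge at u≈140) is nearly aligned, with its nose just before the flare and the crockery upright. The nose sits about 3 mm low in x, so I'll trim the heading by 0.9° while advancing.

Call:
arm_command(series="0 0.01 0 0.004; 0 0.03 0 0.008; 0 0.055 0 0.012; 0 0.08 0 0.015; 0 0.105 0 0.015; 0 0.13 0 0.015; 0 0.155 0 0.015; 0 0.18 0 0.015; 0 0.205 0 0.015; 0 0.225 0 0.015; 0 0.235 0 0.015")

```text
time_s: 8.55
tool_pos: [0.5335, -0.2688, 0.0395]
eef_rot: [0.0, -0.0, 1.0, -0.001]
ft_force: [-0.2, -5.7, 1.9]
width: 0.0085
finger_force: 87.8
```

```bash
python3 - <<'E'
from h import *
s=state();print(s["time_s"],s["tool_pos"],np.degrees(head()),s["ft_force"],s["width"],s["finger_force"])
for n in("scene","top"):
    p,d=grab_frame(n);X=cloud(n,d);m=mint(p);z=X[...,2];k,l,st,_=cv2.connectedComponentsWithStats(m);m=l==1+st[1:,4].argmax()
    t=m&(z>.036)&(z<.047);P=X[t][:,:2].astype(np.float32);r=cv2.minAreaRect(P);b=cv2.boxPoints(r);b=b[b[:,1].argsort()];print(n,r,"tail",b[:2].mean(0),"nose",b[2:].mean(0))
E
```

```text
8.55 [ 0.53354391 -0.26883412  0.03954063] 90.04945679817922 [-0.17647145 -5.74615597  1.92203559] 0.008481473134580558 87.75848150253296
scene ((0.5367125272750854, -0.1459333300590515), (0.19605474174022675, 0.26753491163253784), 0.3309277594089508) tail [ 0.5374851  -0.27969855] nose [ 0.53593993 -0.01216811]
top ((0.5341296792030334, -0.1230916753411293), (0.19298550486564636, 0.22394397854804993), 0.31387409567832947) tail [ 0.5347431  -0.23506197] nose [ 0.5335163  -0.01112137]
```

Call:
arm_command(series="0.002 0.01 0 -0.003; 0.004 0.025 0 -0.006; 0.006 0.045 0 -0.009; 0.008 0.065 0 -0.012; 0.009 0.085 0 -0.012; 0.009 0.1 0 -0.012; 0.009 0.11 0 -0.012")

```text
time_s: 9.52
tool_pos: [0.5317, -0.2468, 0.0395]
eef_rot: [0.0, -0.007, 1.0, -0.001]
ft_force: [1.0, -6.0, 2.3]
width: 0.0089
finger_force: 87.9
```

```bash
cat > chk.py <<'E'
from h import *
s=state();print(s["time_s"],s["tool_pos"],np.degrees(head()),s["ft_force"],s["width"],s["finger_force"])
for n,x0 in(("scene",.5316),("top",.5274)):
    p,d=grab_frame(n);X=cloud(n,d);m=mint(p);z=X[...,2];k,l,st,_=cv2.connectedComponentsWithStats(m);m=l==1+st[1:,4].argmax()
    t=m&(z>.036)&(z<.047);P=X[t][:,:2].astype(np.float32);r=cv2.minAreaRect(P);b=cv2.boxPoints(r);b=b[b[:,1].argsort()];T=b[:2].mean(0);N=b[2:].mean(0)
    off=lambda q:(q[0]-(x0-.0155*(q[1]-.008)))*1000
    print(n,r[1],"tail",T,"off mm",off(T).round(1),"nose",N,off(N).round(1),"rot",np.degrees(np.arctan2(N[1]-T[1],N[0]-T[0])))
    cv2.imwrite(f"pics/k_{n}_{s['time_s']:.2f}.png",p)
E
python3 chk.py
```

```text
9.525 [ 0.53170989 -0.24678001  0.03951127] 90.77474086384211 [ 1.00958976 -6.01138412  2.31170809] 0.008859576046420122 87.87903428077698
scene (0.19540104269981384, 0.2642820179462433) tail [ 0.5349278 -0.2542869] off mm -0.7 nose [0.53145665 0.00997233] -0.1 rot 90.752556
top (0.19275633990764618, 0.2158547043800354) tail [ 0.5321236  -0.20552668] off mm 1.4 nose [0.5286463  0.01030001] 1.3 rot 90.92305
```

Call:
arm_command(series="0 0.02 0 0; 0 0.05 0 0; 0 0.085 0 0; 0 0.12 0 0; 0 0.155 0 0; 0 0.19 0 0; 0 0.225 0 0; 0 0.26 0 0; 0 0.295 0 0; 0 0.33 0 0; 0 0.365 0 0; 0 0.4 0 0")

```text
time_s: 11.12
tool_pos: [0.5305, -0.1666, 0.0395]
eef_rot: [0.0, -0.007, 1.0, -0.001]
ft_force: [0.1, -7.5, 2.5]
width: 0.0081
finger_force: 88.0
```

```bash
python3 chk.py
```

```text
11.125 [ 0.53048429 -0.16658283  0.0394885 ] 90.77094561689411 [ 0.06348968 -7.46728583  2.53660469] 0.008129652730036437 87.99792766571045
scene (0.19969308376312256, 0.2643977999687195) tail [ 0.53200984 -0.17418927] off mm -2.4 nose [0.52716076 0.09016407] -3.2 rot 91.050865
top (0.1928742676973343, 0.17304106056690216) tail [ 0.52927184 -0.08249974] off mm 0.5 nose [0.5287887  0.09054065] 2.7 rot 90.15997
```

Call:
arm_command(series="0 0.035 0 0; 0 0.07 0 0; 0 0.105 0 0; 0 0.14 0 0; 0 0.175 0 0; 0 0.21 0 0; 0 0.245 0 0; 0 0.28 0 0; 0 0.315 0 0; 0 0.35 0 0; 0 0.385 0 0; 0 0.42 0 0")

```text
time_s: 12.72
tool_pos: [0.5293, -0.0827, 0.0395]
eef_rot: [0.0, -0.007, 1.0, -0.001]
ft_force: [-0.3, -6.5, 3.4]
width: 0.0087
finger_force: 88.4
```

Call:
arm_command(series="0.001 0.035 0 0; 0.001 0.07 0 0; 0.001 0.105 0 0; 0.002 0.14 0 0; 0.002 0.175 0 0; 0.002 0.21 0 0; 0.002 0.245 0 0; 0.003 0.28 0 0; 0.003 0.315 0 0; 0.003 0.35 0 0; 0.003 0.385 0 0; 0.003 0.42 0 0")

```text
time_s: 14.22
tool_pos: [0.5274, 0.0013, 0.0395]
eef_rot: [0.0, -0.007, 1.0, -0.001]
ft_force: [1.1, -6.5, 4.5]
width: 0.0087
finger_force: 88.5
```

```bash
python3 chk.py
```

```text
14.225 [0.52738525 0.00129396 0.0394684 ] 90.76965848699899 [ 1.08263075 -6.47675507  4.48975065] 0.00867523647815069 88.48124384880066
scene (0.19518053531646729, 0.2642642855644226) tail [ 0.5303513  -0.00603082] off mm -1.5 nose [0.52651536 0.25820565] -1.2 rot 90.8317
top (0.08031147718429565, 0.1970706731081009) tail [0.6379119  0.20381302] off mm 113.5 nose [0.46104926 0.29074103] -62.0 rot 153.82588
```

Call:
arm_command(series="0.001 0.035 0 0; 0.001 0.07 0 0; 0.001 0.105 0 0; 0.001 0.14 0 0; 0.002 0.175 0 0; 0.002 0.21 0 0; 0.002 0.245 0 0; 0.002 0.28 0 0; 0.003 0.315 0 0; 0.003 0.345 0 0; 0.003 0.37 0 0; 0.003 0.39 0 0")

```text
time_s: 15.82
tool_pos: [0.5256, 0.0791, 0.0395]
eef_rot: [0.0, -0.007, 1.0, -0.001]
ft_force: [0.3, -7.7, 4.8]
width: 0.0085
finger_force: 88.7
```

```bash
python3 chk.py; python3 - <<'E'
import cv2,glob
p=sorted(glob.glob("pics/k_scene_1[5-9]*"))[-1];print(p)
q=cv2.imread(p);cv2.imwrite("pics/v1.png",cv2.resize(q[220:480,340:640],None,fx=2.3,fy=2.3,interpolation=2))
E
```

```text
15.825 [0.52562022 0.07913749 0.03947214] 90.77371029077177 [ 0.26708236 -7.70844035  4.75203518] 0.008548129902635601 88.73571395874023
scene (0.1968618780374527, 0.26529625058174133) tail [0.5277324  0.07102438] off mm -2.9 nose [0.52377224 0.33629107] -2.7 rot 90.85529
top (0.048184994608163834, 0.09803478419780731) tail [0.49676898 0.05446997] off mm -29.9 nose [0.41807982 0.11294079] -107.7 rot 143.38542
pics/k_scene_15.82.png
```

View pics/v1.png

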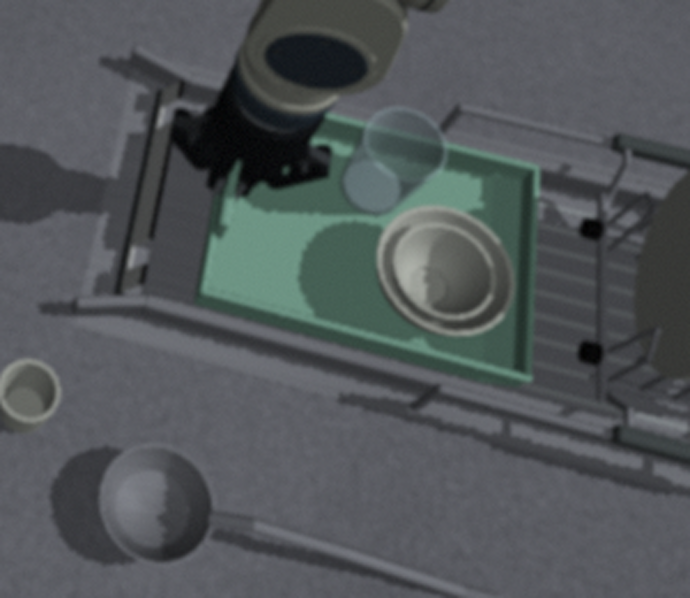

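The flap (u≈140–160) stands up behind the tray, whose nose (u≈537) is about 35 mm short of the buffers (u≈580). The crockery is upright. Creep on.

Call:
arm_command(series="0 0.02 0 0; 0 0.04 0 0; 0 0.06 0 0; 0 0.08 0 0; 0 0.1 0 0; 0 0.118 0 0; 0 0.13 0 0; 0 0.138 0 0; 0 0.143 0 0")

```text
time_s: 17.05
tool_pos: [0.5252, 0.1076, 0.0395]
eef_rot: [-0.0, -0.007, 1.0, -0.001]
ft_force: [-0.8, -9.1, 5.8]
width: 0.0088
finger_force: 88.8
```

Call:
arm_command(series="0 0.004 0 0; 0 0.008 0 0; 0 0.011 0 0; 0 0.013 0 0")

```text
time_s: 17.55
tool_pos: [0.5251, 0.1101, 0.0395]
eef_rot: [-0.0, -0.007, 1.0, -0.001]
ft_force: [-0.4, -8.5, 5.6]
width: 0.0086
finger_force: 88.8
```

Call:
arm_command(series="0 0.004 0 0; 0 0.008 0 0; 0 0.01 0 0")

```text
time_s: 17.92
tool_pos: [0.5251, 0.1121, 0.0395]
eef_rot: [-0.0, -0.007, 1.0, -0.001]
ft_force: [0.5, -9.8, 5.5]
width: 0.0086
finger_force: 88.8
```

```bash
python3 chk.py; python3 - <<'E'
import cv2,glob
p=sorted(glob.glob("pics/k_scene_1[5-9]*"))[-1]
q=cv2.imread(p);cv2.imwrite("pics/v2.png",cv2.resize(q[270:420,520:640],None,fx=4,fy=4,interpolation=2))
E
```

```text
17.925 [0.52508682 0.11211515 0.03946345] 90.76837871287582 [ 0.54467016 -9.81894312  5.48238539] 0.008617513035749348 88.79655718803406
scene (0.19516131281852722, 0.26503127813339233) tail [0.5285783  0.10421476] off mm -1.5 nose [0.52430594 0.36921158] -1.7 rot 90.92365
top (0.052847377955913544, 0.10345570743083954) tail [0.4941603  0.08643638] off mm -32.0 nose [0.41527644 0.15337235] -109.9 rot 139.68413
```

View pics/v2.png

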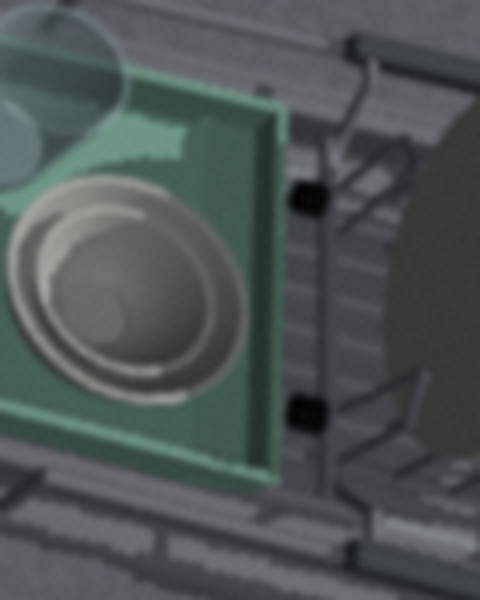

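Nose rim at u≈283, buffers at u≈288: only 2–3 mm remain. Creep in 1 mm steps, watching the force.

Call:
arm_command(series="0 0.003 0 0; 0 0.005 0 0; 0 0.005 0 0")

```text
time_s: 18.4
tool_pos: [0.5251, 0.1131, 0.0395]
eef_rot: [-0.0, -0.007, 1.0, -0.001]
ft_force: [0.8, -8.4, 4.2]
width: 0.0088
finger_force: 88.9
```

Call:
arm_command(series="0 0.003 0 0; 0 0.005 0 0; 0 0.005 0 0")

```text
time_s: 18.77
tool_pos: [0.5251, 0.1141, 0.0395]
eef_rot: [-0.0, -0.007, 1.0, -0.001]
ft_force: [0.3, -9.0, 5.4]
width: 0.0086
finger_force: 88.9
```

Call:
arm_command(series="0 0.003 0 0; 0 0.005 0 0; 0 0.005 0 0")

```text
time_s: 19.15
tool_pos: [0.525, 0.1151, 0.0395]
eef_rot: [-0.0, -0.007, 1.0, -0.001]
ft_force: [0.3, -8.7, 6.2]
width: 0.0086
finger_force: 88.9
```

Call:
arm_command(series="0 0.003 0 0; 0 0.005 0 0; 0 0.005 0 0")

```text
time_s: 19.52
tool_pos: [0.525, 0.1161, 0.0395]
eef_rot: [-0.0, -0.007, 1.0, -0.001]
ft_force: [-0.6, -8.2, 5.2]
width: 0.0086
finger_force: 88.9
```

Call:
arm_command(series="0 0.003 0 0; 0 0.005 0 0; 0 0.005 0 0")

```text
time_s: 19.9
tool_pos: [0.525, 0.1171, 0.0395]
eef_rot: [-0.0, -0.007, 1.0, -0.001]
ft_force: [-0.0, -9.1, 4.7]
width: 0.0085
finger_force: 88.9
```

Call:
arm_command(series="0 0.003 0 0; 0 0.005 0 0; 0 0.005 0 0")

```text
time_s: 20.27
tool_pos: [0.525, 0.1181, 0.0395]
eef_rot: [-0.0, -0.007, 1.0, -0.001]
ft_force: [0.4, -7.6, 5.4]
width: 0.0083
finger_force: 88.9
```

Call:
arm_command(series="0 0.003 0 0; 0 0.005 0 0; 0 0.005 0 0")

```text
time_s: 20.65
tool_pos: [0.525, 0.1191, 0.0395]
eef_rot: [-0.0, -0.007, 1.0, -0.001]
ft_force: [0.8, -8.4, 6.0]
width: 0.0085
finger_force: 88.9
```

Call:
arm_command(series="0 0.003 0 0; 0 0.005 0 0; 0 0.005 0 0")

```text
time_s: 21.02
tool_pos: [0.525, 0.1201, 0.0395]
eef_rot: [-0.0, -0.007, 1.0, -0.001]
ft_force: [-1.3, -7.9, 5.6]
width: 0.0086
finger_force: 88.9
```

```bash
python3 chk.py
```

```text
21.025 [0.5249594  0.12010279 0.03945875] 90.76625823448907 [-1.34944797 -7.90571034  5.57428698] 0.008628396170699758 88.88780951499939
scene (0.1948067545890808, 0.26767367124557495) tail [0.52819216 0.11246477] off mm -1.8 nose [0.5243248 0.3801105] -1.5 rot 90.82784
top (0.0552561953663826, 0.10726557672023773) tail [0.4944806 0.0937586] off mm -31.6 nose [0.4133582  0.16393737] -111.6 rot 139.137
```

Call:
arm_command(series="0 0.003 0 0; 0 0.005 0 0; 0 0.005 0 0")

```text
time_s: 21.5
tool_pos: [0.525, 0.1211, 0.0395]
eef_rot: [-0.0, -0.007, 1.0, -0.001]
ft_force: [-0.5, -8.1, 5.7]
width: 0.0087
finger_force: 88.9
```

Call:
arm_command(series="0 0.003 0 0; 0 0.005 0 0; 0 0.005 0 0")

```text
time_s: 21.88
tool_pos: [0.5249, 0.1221, 0.0395]
eef_rot: [-0.0, -0.007, 1.0, -0.001]
ft_force: [-0.4, -8.7, 4.7]
width: 0.0088
finger_force: 88.9
```

Call:
arm_command(series="0 0.003 0 0; 0 0.005 0 0; 0 0.005 0 0")

```text
time_s: 22.25
tool_pos: [0.5249, 0.1231, 0.0395]
eef_rot: [-0.0, -0.007, 1.0, -0.001]
ft_force: [0.1, -8.8, 5.1]
width: 0.0087
finger_force: 88.9
```

```bash
python3 chk.py|head -2; python3 - <<'E'
import cv2,glob
p=sorted(glob.glob("pics/k_scene_2*"))[-1]
q=cv2.imread(p);cv2.imwrite("pics/v3.png",cv2.resize(q[290:400,560:640],None,fx=7,fy=5.4,interpolation=2))
E
```

```text
22.25 [0.52492291 0.12309014 0.03945802] 90.76547145244814 [ 0.13032848 -8.79405172  5.06142164] 0.008702186708016013 88.8881778717041
scene (0.19460973143577576, 0.26901113986968994) tail [0.528702   0.11507201] off mm -1.2 nose [0.5237763 0.3840381] -2.0 rot 91.04917
```

View pics/v3.png

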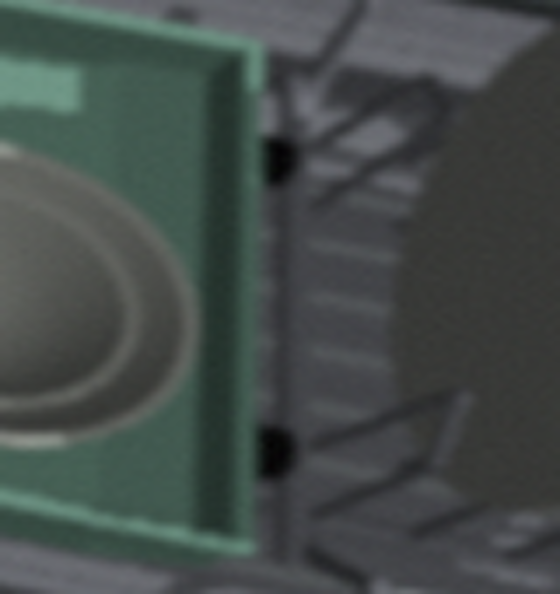

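The tray rim now overlaps the buffers' left edges in view (u≈265); contact is imminent.

Call:
arm_command(series="0 0.003 0 0; 0 0.005 0 0; 0 0.005 0 0")

```text
time_s: 22.72
tool_pos: [0.525, 0.1238, 0.0395]
eef_rot: [-0.0, -0.007, 1.0, -0.001]
ft_force: [0.4, -9.9, 6.0]
width: 0.0083
finger_force: 88.8
```

Call:
arm_command(series="0 0.002 0 0; 0 0.004 0 0; 0 0.004 0 0")

```text
time_s: 23.1
tool_pos: [0.525, 0.1244, 0.0395]
eef_rot: [0.0, -0.007, 1.0, -0.001]
ft_force: [0.3, -11.7, 6.1]
width: 0.009
finger_force: 88.8
```

Call:
arm_command(series="0 0.003 0 0; 0 0.004 0 0; 0 0.004 0 0; 0 0.004 0 0; 0 0.004 0 0; 0 0.004 0 0")

```text
time_s: 23.85
tool_pos: [0.525, 0.125, 0.0395]
eef_rot: [0.0, -0.006, 1.0, -0.002]
ft_force: [0.3, -13.6, 5.0]
width: 0.0087
finger_force: 88.8
```

Call:
arm_command(series="0 0 0 0; 0 0 0 0; 0 0 0 0; 0 0 0 0; 0 0 0 0; 0 0 0 0", fingers=50, grip_force=20)

```text
time_s: 24.6
tool_pos: [0.5248, 0.1269, 0.0393]
eef_rot: [-0.0, -0.007, 1.0, 0.0]
ft_force: [0.7, 0.3, -0.4]
width: 0.0428
finger_force: 0.0
```

```bash
python3 chk.py|head -2
```

```text
24.6 [0.52482231 0.12688361 0.03926521] 90.82524965548689 [ 0.68582521  0.34829449 -0.35924335] 0.042798247115922484 0.0
scene (0.1946115791797638, 0.2680732309818268) tail [0.5295232  0.11702648] off mm -0.4 nose [0.524041   0.38504365] -1.7 rot 91.1718
```

Call:
arm_command(series="0 0 -0.05 0; 0 0 -0.12 0; 0 0 -0.22 0; 0 0 -0.35 0; 0 0 -0.5 0; 0 0 -0.65 0; 0 0 -0.8 0; 0 0 -0.8 0; 0 0 -0.8 0")

```text
time_s: 25.82
tool_pos: [0.5246, 0.1268, 0.1994]
eef_rot: [0.0, -0.007, 1.0, -0.0]
ft_force: [-0.8, -0.5, -0.7]
width: 0.0424
finger_force: 0.0
```

```bash
python3 chk.py; python3 - <<'E'
import cv2,glob
p=sorted(glob.glob("pics/k_scene_2*"))[-1]
q=cv2.imread(p);cv2.imwrite("pics/v4.png",cv2.resize(q[200:480,320:640],None,fx=2.1,fy=2.1,interpolation=2))
E
```

```text
25.825 [0.52460981 0.12681665 0.19937658] 90.82345590379587 [-0.78442155 -0.48786425 -0.71373527] 0.042436867484370165 0.0
scene (0.19587133824825287, 0.2682267725467682) tail [0.52768236 0.1170027 ] off mm -2.2 nose [0.5239939 0.3852041] -1.8 rot 90.78792
top (0.1310795098543167, 0.19471648335456848) tail [0.5244617  0.11737726] off mm -1.2 nose [0.5249991  0.24845566] 1.3 rot 89.7651
```

View pics/v4.png

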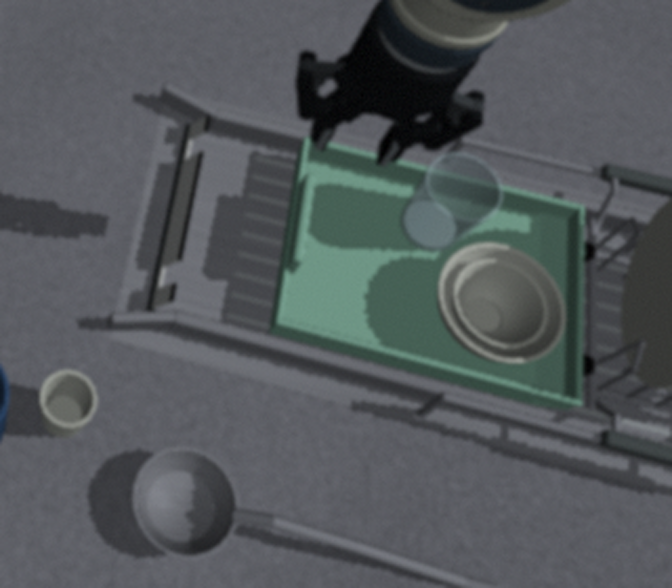

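The tray rests against the buffers (u≈588), in line with the drainer. The flap is up at u≈175–190, the crockery stands upright, and the gripper is clear. Handing in.

```bash
python3 -c "from plant import hand_in;print(hand_in())"
```

```text
the job is handed in; nothing more can be done
None
```

The tray is in the drainer resting against the rack's buffers, with the flap up behind it, the bowls and tumbler upright and the gripper clear; I handed the job in at about 26 s of the 69 s, and no verdict came back.

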